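# Tip the book onto the copy board

## Robot

A 6-joint arm with a two-finger parallel gripper is mounted at the origin on a cart in front of the work surface, level with it; the furniture and walls round the work are solid. World frame = base frame: x ahead of the robot, y to its left, z up, the work surface at z = 0. Lengths are in m, angles in rad, forces in N, time in s.
With the tool pointing down it reaches from about 0.35 to 0.975 m from the base axis. Payload 4.9 kg.
Tool frame: the origin (TCP) lies between the finger pads; the fingertips stand 19 mm ahead of it and the grasp point (between the pads) is the TCP; z points along the fingers, y is the line along which they close (so a half turn about z gives the same grasp; the last joint's range is limited). The gripper opens to 85 mm and grips with 20 to 120 N. Pads are 22 mm wide; open, the fingers measure 114 mm over their backs; the gripper's body (76 mm by 85 mm) begins 54 mm behind the grasp point. The pads swing forward as they close: fully open they stand 13 mm farther back than shut.
Start: joints at [-1.418, 0.053, 1.613, -0, 1.476, -0.119], TCP at [0.168, -0.602, 0.223] pointing down, gripper open.
Joint ranges: [-3.01, 3.01], [-1.01, 2.22], [0.06, 2.58], [-1.02, 4.17], [0.09, 2.62], [-3.14, 3.14]. Speed limits (rad/s): [2.57, 2.57, 3.14, 3.14, 3.14, 3.14].

## Interface

Orientations are given as a unit quaternion [x, y, z, w].
In Python, from station import monitor, viewer, workorder, finder gives the robot as it stands.
- The arm moves only by the tool play_rows, never from a script. Its argument "series" is a list of rows, each a list of 3 entries, a list of its own where there are three numbers: the turn, a rotation vector about the tool's x, y, z in rad, then the shift along the tool's x, y, z in cm, then the opening, from 0 (shut) to 1 (fully open). A call has 1 to 20 rows; each row is the pose to reach, as a shift and turn from the pose commanded when the call began, along the tool's axes at that moment; what a row does not reach only later rows make up. A row lasts 1/12 s, in which the tool goes at most 41.7 mm and 7.16 degrees, less where a joint would pass 70% of its speed; a pose out of reach is approached as far as the arm can. A call with a gripper value outside its range is refused whole. The fingers move at their own pace and stop on an object; the grip force is fixed at half the most. Time passes only in rows, so rows that repeat a pose let the fingers close. It gives the time, the measured TCP pose, the force, the opening and the grip force at its end, in the units of the state.
- monitor.observe(): the state, without advancing time (a new reading comes with each control period).
- viewer.camera(name): name is "side" or "top"; returns (picture, depth): 420x560x3 uint8, red, green, blue; 420x560 float32, m along the optical axis (not along the pixel's ray), 0 where there is no reading.
- viewer.camera_params(name): a dict with "fx", "fy", "cx", "cy" (pixels), "k1" (the pictures are not rectified: a ray, as slopes to the right and down, at radius r is drawn at 1 + k1 r^2 times it, then the intrinsics apply), "R" (3x3) and "t" (3): a world point X has camera coordinates R X + t. Camera axes: x right, y down, z forward; pixel columns grow to the right and rows downward; lengths in m; the calibration is good to about 2 mm. A picture is of the moment at which its call begins. camera_params takes no time and is no camera call.
- workorder.hand_in(): hands the job in; it is judged then, once.
Trained networks look in the newest picture that a camera, given by its name, has taken for a name from the list of things; names that differ only in an ending like _2 or _b are one class to them, and where a whole thing is asked for, a point or a joint stands for the part that bears it (a point fixed in the world has none). Each returns a list of dicts, best first, with "p" (0 to 1); they miss things now and then, are a little off and sometimes report something else, mostly with a low value. They report only what shows in the picture. A call takes as long as a camera call. They do not tell look-alikes from the thing itself.
- finder.outline_of(query, camera): "region" (420x560 bool, what is visible of it) and "rect" ([left, top, right, bottom] in pixels, round what is visible of it).
The state is a dict: "t": time; "qpos": joint angles; "dq": joint speeds; "effort": joint torques, N m; "tcp_pos": TCP position; "ee_rot": TCP orientation; "contact_force": force on the tool from outside, world axes, zero at the start; "torque": the same for the moment, N m; "gripper_width": finger opening in m; "grasp_force": force on a finger pad.
Only numpy, scipy, OpenCV 4.12 (cv2) and the standard library are available. Lean on these libraries where they do the work, as an engineer would, in place of code of your own. Each camera call takes 0.05 s, during which the arm holds its last target. There are 200 camera calls.

## Task

Get the blue book ready to be photographed on the dark green copy board: without picking it up, push it over high up on its outer side and let it fall freely so that it lands flat inside the board's white frame. Then slide the lying book away from you until its spine sits flush against the metal rail along its whole length, and take your hand away. Leave the brown book standing and everything else where it is.

Things in the scene. Friction and masses are not known exactly. Their poses are not given: they have to be found in the camera images.
- blue_book: blue hardback book, 24 mm thick, 152 mm spine to fore-edge, 210 mm tall, about 0.42 kg; stands on its tail at the left or right end of the board, just inside a side line, covers facing along the board's y axis, spine towards the rail and 20 to 50 mm from it. Origin: centre of its foot (its underside as it stands); x through the thickness, -y towards the spine, z towards its head
- blue_middle (a point): middle of the blue book, 105 mm from its foot, halfway through its thickness
- blue_spine_foot (a point): point on the outside of the blue book's spine, 8 mm from its foot end
- blue_spine_head (a point): point on the outside of the blue book's spine, 8 mm from its head end
- board: dark green copy board fixed on the desk, its top 9 mm above z = 0, x -120 to +130 mm, y -215 to +215 mm. Origin: at z = 0 under it; x points away from the robot to the rail, y left, z up; turned by up to 0.2 rad. White lines: near line at x = -105 mm, side lines at y = -185 and +185 mm; the rail closes the frame. The whole lying book must be between these lines; outer = away from the board's middle
- rail_face (a point): middle of the near face of the fixed aluminium rail, at x = +115 mm on the board; the rail runs along the board's y axis over 416 mm, its top 16 mm above the board; axes like the board's
- brown_book: brown hardback book, 26 x 152 x 222 mm, standing on its tail on the other end of the board; must stay standing where it is. Origin: centre of its underside
- mug: white mug, 84 mm across, 91 mm tall, standing to the right of the board. Origin: centre of its underside
- stapler: black desk stapler, 36 x 153 x 44 mm, on the desk to the right. Origin: centre of its underside
- ink_bottle: square dark blue ink bottle with black cap, 49 x 48 x 58 mm, on the desk to the left. Origin: centre of its underside
- stamp_pad: red tin stamp pad, 65 x 88 x 15 mm, lid shut, on the desk to the right. Origin: centre of its underside
Not all that is in view belongs to the job. Leave any pink look-alike of the blue_book alone. What is shaped like the brown_book but yellow is not meant.

How it is judged:
On the way, in this order (a step that is already met when the one before it is completed fails the run):
1. the blue book has fallen and lies flat inside the white frame (angle between blue_book's own z axis and vertical between 1.48 and 1.66 rad and height (world z) of blue_middle below 0.031 m and y of blue_middle in the frame of board between -0.08 and 0.08 m), for 0.2 s.
2. the lying book's spine is flush against the rail (all of step 1 and x of blue_spine_foot in the frame of rail_face between -0.005 and 0.004 m and x of blue_spine_head in the frame of rail_face between -0.005 and 0.004 m), for 0.2 s.
At the end, for the whole second after the job is handed in: The blue book lies flat on the board between the side lines (its middle within 80 mm of the board's centre line), both ends of its spine within 5 mm of the rail's near face, at rest; the brown book stands upright (all of step 2 and linear speed of blue_book below 0.02 m/s and angle between brown_book's own z axis and vertical below 0.1 rad); the robot touches nothing.
It fails at once if the brown book is shifted more than 2 cm or tipped (distance of brown_book from where it was at the start of the episode above 0.02 m or angle between brown_book's own z axis and vertical above 0.2 rad).
It fails at once if the mug, stapler, ink bottle or stamp pad is shifted more than 2 cm or tipped ((distance of mug from where it was at the start of the episode above 0.02 m or angle between mug's own z axis and vertical above 0.2 rad) or (distance of stapler from where it was at the start of the episode above 0.02 m or angle between stapler's own z axis and vertical above 0.2 rad) or (distance of ink_bottle from where it was at the start of the episode above 0.02 m or angle between ink_bottle's own z axis and vertical above 0.2 rad) or (distance of stamp_pad from where it was at the start of the episode above 0.02 m or angle between stamp_pad's own z axis and vertical above 0.2 rad)).
It fails at once if the blue book is lifted or carried (height (world z) of blue_middle above 0.135 m or (angle between blue_book's own z axis and vertical below 0.7 rad and height (world z) of blue_book above 0.04 m) or (angle between blue_book's own z axis and vertical above 1.4 rad and height (world z) of blue_middle above 0.06 m)).
It fails at once if the blue book is pushed low while it stands (grasp point below 0.10 m), or held or guided down instead of falling freely ((angle between blue_book's own z axis and vertical below 0.3 rad and height (world z) of the grasp point below 0.1 m and contact force between the arm and blue_book above 0.5 N) or (angle between blue_book's own z axis and vertical between 0.9 and 1.35 rad and contact force between the arm and blue_book above 0.5 N)).
It fails at once if the blue book comes down across a side line of the white frame (angle between blue_book's own z axis and vertical above 1.45 rad and not (y of blue_middle in the frame of board between -0.08 and 0.08 m)).
It also fails if it takes over 51 s, if anything falls off the work surface, if the arm or the gripper's body presses on something with over 40 N, if the wrist force passes 120 N, or if a joint passes its speed limit or range.

## Working session

There is one attempt and no reset: what is moved stays moved. The work goes in short steps, Python scripts to look and compute and a tool call to move; the robot and the scene stay as the last step left them, time stands still between calls to the robot, and variables do not carry over. Pictures are saved under pics/ and viewed, at most 10 in all, crops included, and the job is handed in when it is done.

Besides the shell and the picture viewer there is one more tool, called after "Request:" as name(argument=value, ...), one argument or row to a line, values as JSON. play_rows: Moves the arm, as the interface text tells. Its arguments: {"type":"object","properties":{"series":{"type":"array"}},"required":["series"]}

```bash
mkdir -p pics; cat > h.py <<'E'
import numpy as np, cv2
from station import monitor, viewer, workorder, finder
def cloud(cam):
    pic,d=viewer.camera(cam); p=viewer.camera_params(cam)
    K=np.array([[p['fx'],0,p['cx']],[0,p['fy'],p['cy']],[0,0,1.]])
    v,u=np.mgrid[0:420,0:560]
    s=cv2.undistortPoints(np.stack([u.ravel(),v.ravel()],1).astype(np.float64)[:,None],K,np.array([p['k1'],0,0,0,0.]))[:,0]
    c=np.c_[s,np.ones(len(s))]*d.reshape(-1,1)
    X=(c-np.array(p['t']))@np.array(p['R'])
    X[d.ravel()<=0]=np.nan
    return pic,X.reshape(420,560,3)
E
python3 - <<'E'
from h import *
ims=[]
for c in ['side','top']:
    pic,X=cloud(c); np.savez(f'{c}0.npz',pic=pic,X=X)
    cv2.imwrite(f'pics/{c}0.png',pic[...,::-1])
    for q in ['blue_book','brown_book','board','mug','stapler','ink_bottle','stamp_pad']:
        for r in finder.outline_of(q,c)[:3]:
            P=X[r['region']]; P=P[~np.isnan(P[:,0])]
            print(c,q,round(r['p'],2),np.round(r['rect']),np.round(np.percentile(P,[5,50,95],axis=0),3).tolist() if len(P) else None)
print(monitor.observe())
E
```

```text
side blue_book 0.92 [246. 194. 274. 267.] [[0.517, -0.0, 0.023], [0.597, 0.013, 0.128], [0.657, 0.019, 0.217]]
side blue_book 0.79 [328. 190. 372. 253.] [[0.314, 0.14, 0.029], [0.333, 0.221, 0.151], [0.358, 0.272, 0.208]]
side brown_book 0.86 [255. 166. 292. 216.] [[0.285, -0.169, 0.019], [0.339, -0.14, 0.16], [0.42, -0.131, 0.22]]
side brown_book 0.81 [320. 214. 360. 303.] [[0.501, 0.305, 0.022], [0.588, 0.325, 0.14], [0.641, 0.328, 0.229]]
side board 0.64 [225. 238. 368. 322.] [[0.468, -0.009, 0.004], [0.609, 0.182, 0.009], [0.702, 0.362, 0.024]]
side board 0.56 [240. 195. 277. 266.] [[0.516, -0.003, 0.017], [0.596, 0.013, 0.125], [0.657, 0.019, 0.216]]
side stapler 0.71 [213. 199. 245. 213.] [[0.383, -0.363, 0.006], [0.433, -0.329, 0.025], [0.481, -0.29, 0.044]]
side ink_bottle 0.6 [399. 272. 411. 292.] [[0.423, 0.454, 0.003], [0.445, 0.475, 0.031], [0.457, 0.495, 0.056]]
side stamp_pad 0.75 [166. 232. 192. 250.] [[0.671, -0.346, -0.002], [0.715, -0.293, 0.013], [0.748, -0.254, 0.018]]
side stamp_pad 0.56 [187. 200. 214. 224.] [[0.521, -0.393, 0.01], [0.578, -0.332, 0.063], [0.598
[... 1337 characters left out ...]
015, 0.221]]
{'t': 0.8, 'qpos': array([-1.41800508e+00,  5.26741102e-02,  1.61287984e+00,  9.89177181e-06,
        1.47596344e+00, -1.19005414e-01]), 'dq': array([-0.00088127,  0.00021518,  0.00071204, -0.00133105, -0.00087122,
        0.00073534]), 'effort': array([-2.86920158e-04, -3.93638813e+01, -3.70438027e+01, -8.66489881e-05,
        3.79021503e-04, -2.10683771e-05]), 'tcp_pos': array([ 0.16778918, -0.6020575 ,  0.2229317 ]), 'ee_rot': array([9.90780087e-01, 1.35479951e-01, 5.55863114e-06, 3.75416404e-05]), 'contact_force': array([ 0.41563907,  0.12502335, -0.08574555]), 'torque': array([-0.00012491, -0.04036744, -0.02483211]), 'grasp_force': 0.0, 'gripper_width': 0.08562223509073366}
```

```bash
python3 - <<'E'
from h import *
z=np.load('top0.npz'); p=z['pic'][...,::-1]
cv2.imwrite('pics/crop0.png',cv2.resize(p[130:310,120:440],(800,450),interpolation=cv2.INTER_CUBIC))
for c in ['top','side']:
    z=np.load(c+'0.npz');X=z['X'];pic=z['pic'].astype(int)
    # rail: points z .02-.03
    # blue & brown top faces
    def box(n,cx,cy,r,zl,zh):
        m=(abs(X[...,0]-cx)<r)&(abs(X[...,1]-cy)<.05)&(X[...,2]>zl)&(X[...,2]<zh)
        P=X[m][:,:2]
        if len(P)>10:
            R=cv2.minAreaRect(P.astype(np.float32)); print(c,n,len(P),'median colour',np.median(pic[m],0),'z',np.median(X[m][:,2]),np.round(cv2.boxPoints(R),3).tolist())
    box('blue',.58,.004,.12,.205,.235); box('brown',.56,.3,.12,.215,.245)
    # dark green board colour
    m=(pic[...,1]>pic[...,0]+12)&(pic[...,1]>pic[...,2])&(abs(X[...,2]-.009)<.012)&(X[...,0]>.3)
    k=cv2.connectedComponentsWithStats(m.astype(np.uint8));i=1+np.argmax(k[2][1:,4]);P=X[k[1]==i][:,:2]
    print(c,'green',k[2][i],np.round(cv2.boxPoints(cv2.minAreaRect(P.astype(np.float32))),3).tolist(),np.median(X[k[1]==i][:,2]))
E
```

```text
top blue 465 median colour [186. 181. 169.] z 0.2176055396098863 [[0.5099999904632568, 0.007000000216066837], [0.5120000243186951, -0.017000000923871994], [0.6620000004768372, -0.004999999888241291], [0.6600000262260437, 0.01899999938905239]]
top brown 549 median colour [188. 179. 163.] z 0.2289012263391633 [[0.49000000953674316, 0.32100000977516174], [0.492000013589859, 0.2919999957084656], [0.6399999856948853, 0.2980000078678131], [0.6389999985694885, 0.3269999921321869]]
top green [ 178  169  135   83 7817] [[0.43799999356269836, 0.35600000619888306], [0.46399998664855957, -0.07199999690055847], [0.7009999752044678, -0.057999998331069946], [0.675000011920929, 0.3709999918937683]] 0.010354243625100455
side blue 271 median colour [103.  95.  73.] z 0.21563492591049005 [[0.5059999823570251, 0.010999999940395355], [0.5090000033378601, -0.017000000923871994], [0.6610000133514404, -0.006000000052154064], [0.6579999923706055, 0.02199999988079071]]
side brown 385 median colour [141. 110.  94.] z 0.2274820577384226 [[0.49000000953674316, 0.32499998807907104], [0.4909999966621399, 0.29600000381469727], [0.6430000066757202, 0.3009999990463257], [0.6420000195503235, 0.32899999618530273]]
side green [ 231  238  140   81 3073] [[0.43799999356269836, 0.3610000014305115], [0.460999995470047, -0.06499999761581421], [0.7139999866485596, -0.050999999046325684], [0.6909999847412109, 0.375]] 0.008340455099018344
```

View pics/crop0.png

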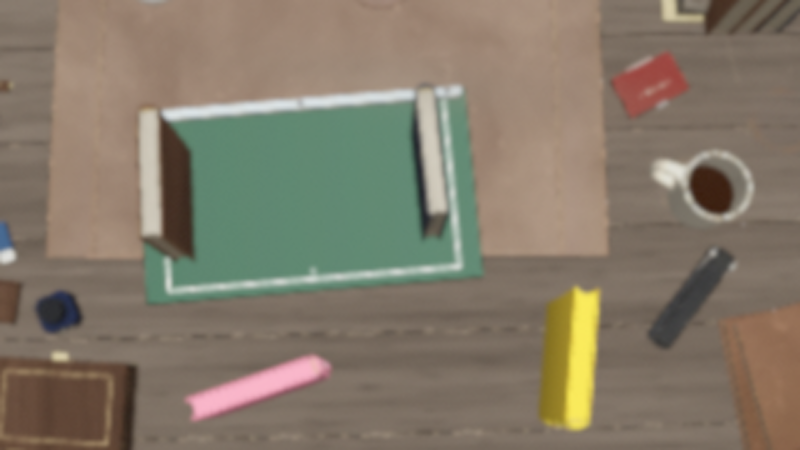

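View pics/side0.png

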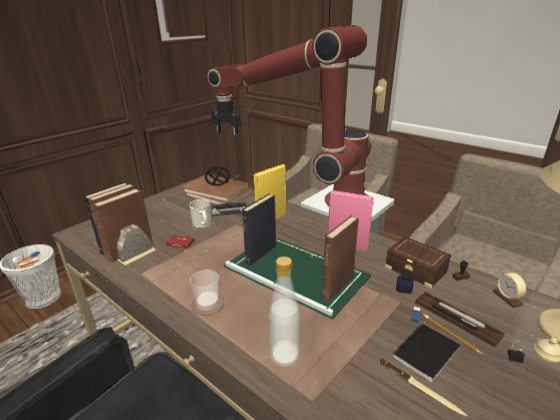

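The dark navy book on the board's right end (side px 260,230; top px 292,195) is the blue one. The pink one (side px 350,220) and the yellow one (270,195) stand off the board and are look-alikes. The top crop confirms this: the book is at crop (432,160), just inside the right side line, with the brown book at (165,180). The outer side is therefore −y, and I push towards +y.

Request:
play_rows(
  series=[
    [[0,0,0],[0,0,-8],0],
    [[0,0,0],[0,0,-8],0],
    [[0,0,0.21],[54.3,-39.1,-8],0],
    [[0,0,0.21],[54.3,-39.1,-8],0],
    [[0,0,0.21],[54.3,-39.1,-8],0],
    [[0,0,0.21],[54.3,-39.1,-8],0],
    [[0,0,0.21],[54.3,-39.1,-8],0],
    [[0,0,0.21],[54.3,-39.1,-8],0],
    [[0,0,0.21],[54.3,-39.1,-8],0],
    [[0,0,0.21],[54.3,-39.1,-8],0],
    [[0,0,0.21],[54.3,-39.1,-8],0],
    [[0,0,0.21],[54.3,-39.1,-8],0],
    [[0,0,0.21],[54.3,-39.1,-8],0],
    [[0,0,0.21],[54.3,-39.1,-8],0],
    [[0,0,0.21],[54.3,-39.1,-8],0],
    [[0,0,0.21],[54.3,-39.1,-8],0],
    [[0,0,0.21],[54.3,-39.1,-8],0],
    [[0,0,0.21],[54.3,-39.1,-8],0],
    [[0,0,0.21],[54.3,-39.1,-8],0],
    [[0,0,0.21],[54.3,-39.1,-8],0],
  ],
)

```text
t: 2.47
tcp_pos: [0.5867, -0.0776, 0.3025]
ee_rot: [0.999, 0.033, -0.0, -0.0]
contact_force: [-0.3, -0.4, -0.6]
gripper_width: -0.0003
grasp_force: 0.0
```

Request:
play_rows(
  series=[
    [[0,0,0],[0,0,4],0],
    [[0,0,0],[0,0,8],0],
    [[0,0,0],[0,0,10.5],0],
    [[0,0,0],[0,-1,10.5],0],
    [[0,0,0],[0,-2,10.5],0],
    [[0,0,0],[0,-2,10.5],0],
  ],
)

```text
t: 2.97
tcp_pos: [0.5853, -0.0588, 0.2004]
ee_rot: [1.0, 0.031, 0.002, 0.0]
contact_force: [1.0, 0.7, 0.9]
gripper_width: -0.0003
grasp_force: 0.0
```

```bash
python3 - <<'E'
from h import *
ims=[]
for c in ['side','top']:
    pic,X=cloud(c); np.savez(f'{c}1.npz',pic=pic,X=X); ims.append(pic[...,::-1])
a=cv2.resize(ims[0][150:330,200:400],(400,360),interpolation=2); b=cv2.resize(ims[1][130:310,180:380],(400,360),interpolation=2)
cv2.imwrite('pics/pre.png',np.hstack([a,b])); s=monitor.observe(); print(s['tcp_pos'],s['contact_force'])
E
```

```text
[ 0.58619342 -0.05972623  0.20155173] [ 0.87603573 -0.21326905 -0.01765054]
```

View pics/pre.png

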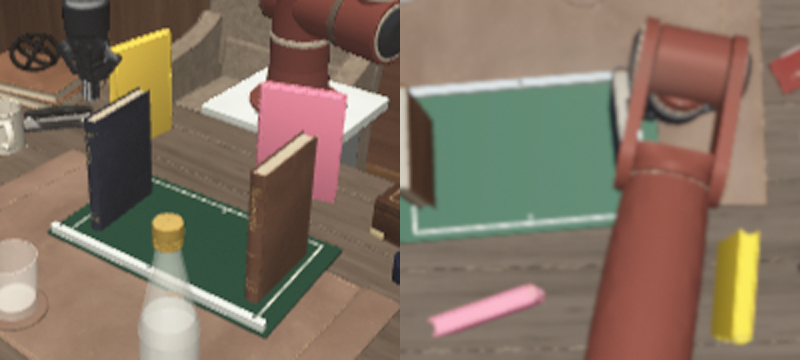

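Both views show the shut fingers beside the outer (right) cover, near its top; side-crop px (95,90). I push it over now, slowly.

Request:
play_rows(
  series=[
    [[0,0,0],[0,-1,0],0],
    [[0,0,0],[0,-2,0],0],
    [[0,0,0],[0,-2.5,0],0],
    [[0,0,0],[0,-3,0],0],
    [[0,0,0],[0,-3.5,0],0],
    [[0,0,0],[0,-4,0],0],
    [[0,0,0],[0,-4.5,0],0],
    [[0,0,0],[0,-5,0],0],
    [[0,0,0],[0,-5.5,0],0],
    [[0,0,0],[0,-6,0],0],
    [[0,0,0],[0,-6.5,0],0],
    [[0,0,0],[0,-6.8,0],0],
    [[0,0,0],[0,-6.8,0],0],
    [[0,0,0],[0,-6.8,0],0],
    [[0,0,0],[0,-6.8,0],0],
    [[0,0,0],[0,-6.8,0],0],
  ],
)

```text
t: 4.4
tcp_pos: [0.5805, 0.008, 0.1979]
ee_rot: [1.0, 0.031, 0.0, 0.0]
contact_force: [-0.6, -0.3, 0.1]
gripper_width: -0.0001
grasp_force: 0.0
```

```bash
python3 - <<'E'
from h import *
pic,X=cloud('side'); cv2.imwrite('pics/after.png',cv2.resize(pic[150:330,200:400,::-1],(600,540),interpolation=2))
s=monitor.observe(); print(s['tcp_pos'],s['contact_force'])
E
```

```text
[0.58046418 0.00799881 0.19790949] [-0.57860122 -0.43642808  0.01238612]
```

View pics/after.png

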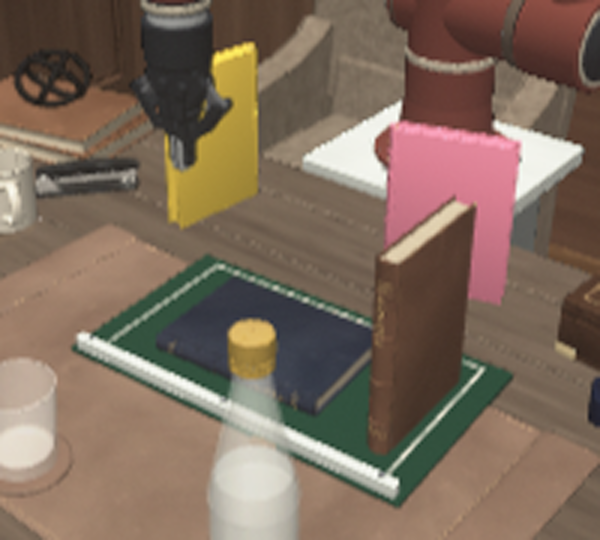

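It landed flat inside the frame: the navy cover is at crop (270,335), the brown book is still standing at (425,320), and the spine faces the rail. I move to the near side and measure.

Request:
play_rows(
  series=[
    [[0,0,0],[-4,0,0],0],
    [[0,0,0],[-8,0,0],0.5],
    [[0,0,0],[-12,-4,0],0.5],
    [[0,0,0],[-13,-8,0],0.5],
    [[0,0,0],[-13,-10,0],0.5],
    [[0,0,0],[-13,-10,0],0.5],
  ],
)

```text
t: 4.95
tcp_pos: [0.4428, 0.1037, 0.1981]
ee_rot: [0.999, 0.033, 0.0, -0.001]
contact_force: [0.9, -0.0, 0.7]
gripper_width: 0.0426
grasp_force: 0.0
```

```bash
cat > meas.py <<'E'
from h import *
for c in ['side','top']:
    pic,X=cloud(c); np.savez(f'{c}2.npz',pic=pic,X=X)
    for r in finder.outline_of('blue_book',c)[:3]:
        m=r['region']&(abs(X[...,2]-.033)<.007)
        if m.sum()<50: continue
        P=X[m]; R=cv2.minAreaRect(P[:,:2].astype(np.float32)); b=cv2.boxPoints(R)
        d=(b-[.571,.152])@np.array([[.9983,-.058],[.058,.9983]])
        print(c,r['p'],m.sum(),'z',np.median(P[:,2]),np.round(b,3).tolist(),'board',np.round(d,3).tolist())
    m=(abs(X[...,0]-.3)<.15)&(abs(X[...,1]-.1)<.2)&(X[...,2]>.23); P=X[m]
    if len(P): print('above: min z by x',[(round(x,2),round(float(np.min(P[abs(P[:,0]-x)<.025][:,2],initial=9)),3)) for x in np.arange(.2,.46,.05)])
    pg=pic.astype(int)
    # rail: bright points z ~.025
    m=(abs(X[...,2]-.024)<.006)&(pg.min(-1)>120)&(X[...,0]>.6)&(X[...,0]<.76)&(X[...,1]>-.1)&(X[...,1]<.42); 
    if m.sum()>30: P=X[m][:,:2].astype(np.float32); print('rail',m.sum(),np.round(cv2.boxPoints(cv2.minAreaRect(P)),3).tolist(),np.round(cv2.fitLine(P,cv2.DIST_HUBER,0,.01,.01).ravel(),3))
s=monitor.observe(); print(s['tcp_pos'],s['ee_rot'],s['gripper_width'])
E
python3 meas.py
```

```text
side 0.27 56 z 0.027080377636604144 [[0.5070000290870667, 0.01899999938905239], [0.6859999895095825, -0.07999999821186066], [0.8650000095367432, 0.2460000067949295], [0.6859999895095825, 0.3440000116825104]] board [[-0.072, -0.129], [0.101, -0.238], [0.299, 0.077], [0.126, 0.185]]
above: min z by x [(np.float64(0.2), 0.495), (np.float64(0.25), 0.485), (np.float64(0.3), 0.459), (np.float64(0.35), 0.451), (np.float64(0.4), 0.276), (np.float64(0.45), 0.231)]
rail 371 [[0.6729999780654907, 0.36800000071525574], [0.6930000185966492, -0.04699999839067459], [0.7099999785423279, -0.04600000008940697], [0.6899999976158142, 0.36899998784065247]] [ 0.059 -0.998  0.693  0.185]
top 0.68 1746 z 0.03410293295970698 [[0.4950000047683716, 0.22300000488758087], [0.5120000243186951, 0.01600000075995922], [0.6589999794960022, 0.02800000086426735], [0.6420000195503235, 0.23499999940395355]] board [[-0.072, 0.075], [-0.067, -0.132], [0.081, -0.129], [0.076, 0.078]]
above: min z by x [(np.float64(0.2), 0.53), (np.float64(0.25), 0.515), (np.float64(0.3), 0.503), (np.float64(0.35), 0.455), (np.float64(0.4), 0.341), (np.float64(0.45), 0.312)]
rail 426 [[0.6690000295639038, 0.3330000042915344], [0.6899999976158142, -0.04800000041723251], [0.7110000252723694, -0.04699999839067459], [0.6899999976158142, 0.33399999141693115]] [ 0.062 -0.998  0.692  0.139]
[0.44483572 0.09949701 0.19805372] [9.99529623e-01 3.06671099e-02 1.44900735e-04 2.01611294e-04] 0.04262369030540816
```

Request:
play_rows(
  series=[
    [[0,0,0],[1.4,-1.7,4],1],
    [[0,0,0],[1.4,-1.7,8],1],
    [[0,0,0],[1.4,-1.7,11],1],
    [[0,0,0],[1.4,-1.7,13],1],
    [[0,0,0],[1.4,-1.7,14.5],1],
    [[0,0,0],[1.4,-1.7,14.8],1],
    [[0,0,0],[1.4,-1.7,14.8],1],
  ],
)

```text
t: 5.73
tcp_pos: [0.4568, 0.1168, 0.0486]
ee_rot: [1.0, 0.03, -0.002, 0.0]
contact_force: [0.2, -0.5, 0.3]
gripper_width: 0.0852
grasp_force: 0.0
```

```bash
python3 - <<'E'
from h import *
s=monitor.observe(); t=s['tcp_pos']; print(t,s['ee_rot'],s['gripper_width'],s['contact_force'])
pic,X=cloud('side')
B=(X-t)[...,:2]@np.array([[.9981,-.0614],[.0614,.9981]])
for sgn in (1,-1):
    m=(abs(B[...,0])<.015)&(B[...,1]*sgn>.035)&(B[...,1]*sgn<.062)&(X[...,2]>.013)&(X[...,2]<.1)
    P=X[m]; print(sgn,m.sum(),np.round(np.sort(P[:,2])[:12],3))
c=cv2.resize(pic[200:300,230:350,::-1],(720,600),interpolation=2); cv2.imwrite('pics/low.png',c)
E
```

```text
[0.45684471 0.11679421 0.04861992] [ 9.99548328e-01  3.00098790e-02 -1.58724682e-03  1.68643631e-04] 0.08522285585801331 [ 0.1873349  -0.52566659  0.31493544]
1 35 [0.074 0.075 0.076 0.079 0.08  0.08  0.08  0.08  0.082 0.083 0.084 0.085]
-1 42 [0.014 0.072 0.074 0.074 0.075 0.075 0.076 0.077 0.078 0.078 0.079 0.079]
```

View pics/low.png

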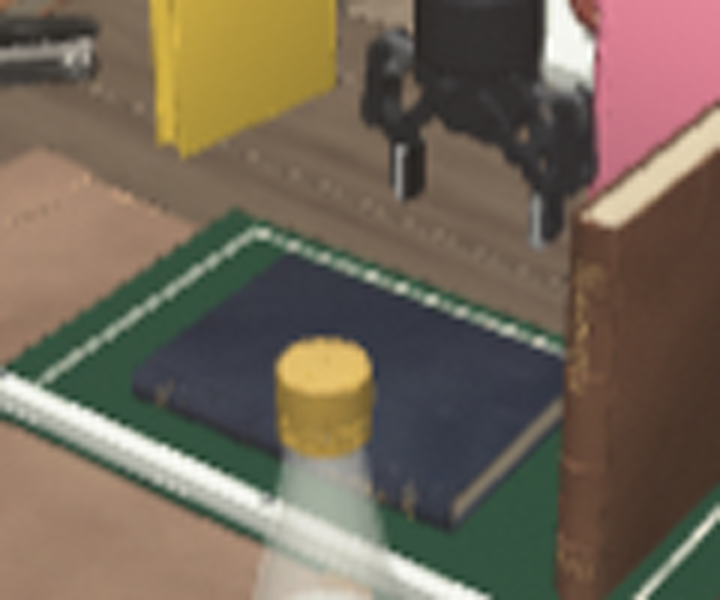

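The fingertips (crop 405,190 and 540,240) hang clear of the near line, and the book lies flat. I check their height by pixel.

```bash
python3 - <<'E'
from h import *
pic,X=cloud('side')
for u,v in [(297,230),(297,231),(298,232),(297,229),(297,226),(320,238),(320,239),(320,236),(319,233)]:
    print(u,v,np.round(X[v,u],3),pic[v,u])
p=viewer.camera_params('side');t=monitor.observe()['tcp_pos']
K=np.array([[p['fx'],0,p['cx']],[0,p['fy'],p['cy']],[0,0,1.]])
for y in(-.05,.05):
  for z in (.03,.043,.06):
    W=np.array([t[0]-.0614*y,t[1]+y,z]); print(y,z,cv2.projectPoints(W[None],cv2.Rodrigues(np.array(p['R']))[0],np.array(p['t'],float),K,np.array([p['k1'],0,0,0.]))[0].ravel().round(1))
E
```

```text
297 230 [0.471 0.078 0.085] [44 40 37]
297 231 [0.472 0.079 0.082] [46 41 39]
298 232 [0.46  0.074 0.07 ] [65 57 50]
297 229 [0.474 0.081 0.091] [45 40 38]
297 226 [0.465 0.074 0.097] [45 41 38]
320 238 [0.459 0.169 0.081] [65 63 64]
320 239 [0.459 0.169 0.077] [66 64 65]
320 236 [0.462 0.171 0.091] [65 63 63]
319 233 [0.465 0.168 0.104] [146 145 141]
-0.05 0.03 [296.2 240.9]
-0.05 0.043 [296.2 237.9]
-0.05 0.06 [296.2 233.9]
0.05 0.03 [319.7 249.8]
0.05 0.043 [319.8 246.7]
0.05 0.06 [320.  242.6]
```

```bash
python3 - <<'E'
from h import *
p=viewer.camera_params('side')
K=np.array([[p['fx'],0,p['cx']],[0,p['fy'],p['cy']],[0,0,1.]])
for z in (.16,.179,.192,.205,.22):
    W=np.array([.5805,.008,z]); print(z,cv2.projectPoints(W[None],cv2.Rodrigues(np.array(p['R']))[0],np.array(p['t'],float),K,np.array([p['k1'],0,0,0.]))[0].ravel().round(1))
E
```

```text
0.16 [260.6 217.2]
0.179 [260.4 212.2]
0.192 [260.2 208.8]
0.205 [260.1 205.3]
0.22 [259.9 201.2]
```

Request:
play_rows(
  series=[
    [[0,0,0],[0,0,0.3],0.5],
    [[0,0,0],[0,0,0.6],0.5],
    [[0,0,0],[0,0,0.9],0.5],
    [[0,0,0],[0,0,0.9],0.5],
    [[0,0,0],[0,0,0.9],0.5],
  ],
)

```text
t: 6.25
tcp_pos: [0.4573, 0.1179, 0.0409]
ee_rot: [1.0, 0.031, -0.0, -0.0]
contact_force: [0.3, 0.0, -0.0]
gripper_width: 0.0427
grasp_force: 0.0
```

Request:
play_rows(
  series=[
    [[0,0,0],[0,0,0.2],0.5],
    [[0,0,0],[0,0,0.4],0.5],
    [[0,0,0],[0,0,0.6],0.5],
    [[0,0,0],[0,0,0.8],0.5],
    [[0,0,0],[0,0,0.9],0.5],
    [[0,0,0],[0,0,0.9],0.5],
  ],
)

```text
t: 6.75
tcp_pos: [0.4571, 0.1178, 0.0315]
ee_rot: [1.0, 0.031, -0.0, 0.0]
contact_force: [-0.3, -0.7, -0.6]
gripper_width: 0.043
grasp_force: 0.0
```

```bash
python3 - <<'E'
from h import *
s=monitor.observe(); print(s['tcp_pos'],s['contact_force'],s['gripper_width'])
a=viewer.camera('side')[0]
cv2.imwrite('pics/low2.png',cv2.resize(a[200:300,230:350,::-1],(720,600),interpolation=2))
E
```

```text
[0.45711287 0.11779647 0.03145388] [-0.34927002 -0.71026042 -0.56050447] 0.04298251430381737
```

View pics/low2.png

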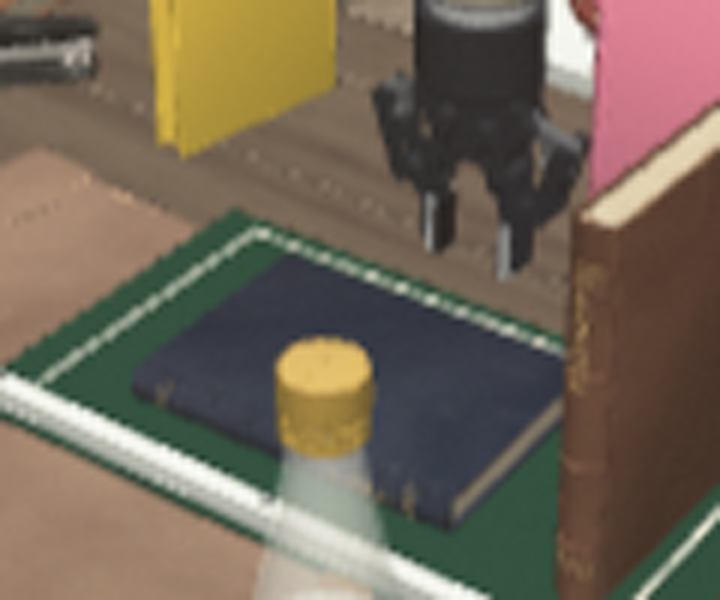

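Visually the tips (crop 435,250 and 510,280) are still about 36 mm up. No contact force yet, so I feel my way down.

Request:
play_rows(
  series=[
    [[0,0,0],[0,0,0.2],0.5],
    [[0,0,0],[0,0,0.4],0.5],
    [[0,0,0],[0,0,0.6],0.5],
    [[0,0,0],[0,0,0.6],0.5],
  ],
)

```text
t: 7.13
tcp_pos: [0.457, 0.1178, 0.0254]
ee_rot: [1.0, 0.031, -0.0, 0.0]
contact_force: [0.9, -1.3, -0.6]
gripper_width: 0.0427
grasp_force: 0.0
```

Request:
play_rows(
  series=[
    [[0,0,0],[0,0,0.15],0.5],
    [[0,0,0],[0,0,0.3],0.5],
    [[0,0,0],[0,0,0.3],0.5],
  ],
)

```text
t: 7.38
tcp_pos: [0.4572, 0.1178, 0.0226]
ee_rot: [1.0, 0.031, -0.0, 0.0]
contact_force: [0.5, 0.7, 0.7]
gripper_width: 0.0428
grasp_force: 0.0
```

Request:
play_rows(
  series=[
    [[0,0,0],[0,0,0.15],0.5],
    [[0,0,0],[0,0,0.3],0.5],
    [[0,0,0],[0,0,0.3],0.5],
  ],
)

```text
t: 7.63
tcp_pos: [0.4572, 0.1178, 0.0196]
ee_rot: [1.0, 0.031, -0.0, 0.0]
contact_force: [0.7, 0.5, -0.0]
gripper_width: 0.0424
grasp_force: 0.0
```

Request:
play_rows(
  series=[
    [[0,0,0],[0,0,0.15],0.5],
    [[0,0,0],[0,0,0.3],0.5],
    [[0,0,0],[0,0,0.3],0.5],
  ],
)

```text
t: 7.88
tcp_pos: [0.4572, 0.1178, 0.0166]
ee_rot: [1.0, 0.031, -0.0, 0.0]
contact_force: [-0.1, -0.2, -0.1]
gripper_width: 0.0426
grasp_force: 0.0
```

```bash
python3 - <<'E'
from h import *
s=monitor.observe(); print(s['tcp_pos'],s['contact_force'],s['gripper_width'])
a,X=cloud('side')
cv2.imwrite('pics/low3.png',cv2.resize(a[200:300,230:350,::-1],(720,600),interpolation=2))
for u in (302,303,304,314,315,316): print(u,[(v,a[v,u].sum(),X[v,u].round(3).tolist()) for v in range(240,256,2)])
E
```

```text
[0.45718464 0.11780968 0.01655687] [-0.07237876 -0.16316748 -0.06210043] 0.04257865686311894
302 [(240, np.uint64(189), [0.469, 0.099, 0.05]), (242, np.uint64(186), [0.47, 0.1, 0.043]), (244, np.uint64(193), [0.465, 0.096, 0.03]), (246, np.uint64(286), [0.44, 0.078, 0.001]), (248, np.uint64(212), [0.461, 0.094, 0.01]), (250, np.uint64(475), [0.5, 0.123, 0.034]), (252, np.uint64(170), [0.509, 0.13, 0.033]), (254, np.uint64(174), [0.519, 0.138, 0.033])]
303 [(240, np.uint64(115), [0.459, 0.096, 0.044]), (242, np.uint64(117), [0.462, 0.099, 0.038]), (244, np.uint64(125), [0.46, 0.098, 0.028]), (246, np.uint64(270), [0.435, 0.079, -0.001]), (248, np.uint64(247), [0.46, 0.098, 0.011]), (250, np.uint64(346), [0.468, 0.104, 0.009]), (252, np.uint64(173), [0.507, 0.133, 0.034]), (254, np.uint64(175), [0.516, 0.14, 0.033])]
304 [(240, np.uint64(120), [0.455, 0.098, 0.043]), (242, np.uint64(116), [0.451, 0.095, 0.032]), (244, np.uint64(177), [0.423, 0.075, 0.0]), (246, np.uint64(305), [0.432, 0.081, -0.002]), (248, np.uint64(280), [0.458, 0.101, 0.011]), (250, np.uint64(376), [0.469, 0.109, 0.
[... 501 characters left out ...]
, 0.153, 0.07]), (242, np.uint64(144), [0.463, 0.152, 0.06]), (244, np.uint64(145), [nan, nan, nan]), (246, np.uint64(174), [0.46, 0.15, 0.041]), (248, np.uint64(171), [0.467, 0.155, 0.038]), (250, np.uint64(317), [0.431, 0.13, 0.001]), (252, np.uint64(274), [0.451, 0.145, 0.009]), (254, np.uint64(480), [0.461, 0.152, 0.008])]
316 [(240, np.uint64(143), [0.464, 0.156, 0.07]), (242, np.uint64(144), [0.462, 0.155, 0.061]), (244, np.uint64(138), [0.461, 0.155, 0.052]), (246, np.uint64(152), [0.464, 0.157, 0.046]), (248, np.uint64(188), [0.415, 0.124, -0.001]), (250, np.uint64(301), [0.431, 0.135, 0.003]), (252, np.uint64(293), [0.437, 0.139, -0.001]), (254, np.uint64(275), [0.46, 0.155, 0.01])]
```

View pics/low3.png

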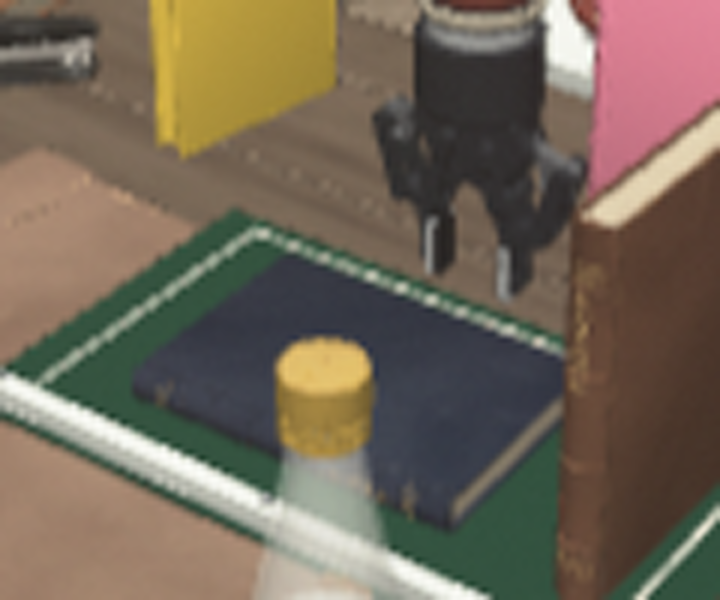

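Visually the tips (crop 435,272 and 505,297) are now at about 28–30 mm, and the force is still zero. I go lower.

Request:
play_rows(
  series=[
    [[0,0,0],[0,0,0.15],0.5],
    [[0,0,0],[0,0,0.3],0.5],
    [[0,0,0],[0,0,0.45],0.5],
    [[0,0,0],[0,0,0.45],0.5],
  ],
)

```text
t: 8.27
tcp_pos: [0.4571, 0.1178, 0.012]
ee_rot: [1.0, 0.031, -0.0, 0.0]
contact_force: [0.7, -0.2, -0.4]
gripper_width: 0.0428
grasp_force: 0.0
```

Request:
play_rows(
  series=[
    [[0,0,0],[0,0,0.15],0.5],
    [[0,0,0],[0,0,0.3],0.5],
    [[0,0,0],[0,0,0.45],0.5],
    [[0,0,0],[0,0,0.45],0.5],
  ],
)

```text
t: 8.6
tcp_pos: [0.4572, 0.1178, 0.0075]
ee_rot: [1.0, 0.031, -0.0, 0.0]
contact_force: [-0.5, -0.3, 0.1]
gripper_width: 0.0426
grasp_force: 0.0
```

Request:
play_rows(
  series=[
    [[0,0,0],[0,0,0.15],0.5],
    [[0,0,0],[0,0,0.3],0.5],
    [[0,0,0],[1,0,0.3],0.5],
    [[0,0,0],[2,0,0.3],0.5],
    [[0,0,0],[3,0,0.3],0.5],
    [[0,0,0],[3.4,0,0.3],0.5],
    [[0,0,0],[3.8,0,0.3],0.5],
    [[0,0,0],[4.2,0,0.3],0.5],
    [[0,0,0],[4.6,0,0.3],0.5],
    [[0,0,0],[5,0,0.3],0.5],
    [[0,0,0],[5,0,0.3],0.5],
  ],
)

```text
t: 9.52
tcp_pos: [0.5078, 0.1209, 0.0048]
ee_rot: [1.0, 0.031, -0.0, 0.0]
contact_force: [-0.3, 0.4, 0.7]
gripper_width: 0.0426
grasp_force: 0.3
```

```bash
python3 meas.py; python3 - <<'E'
import numpy as np, cv2
a=np.load('side2.npz')['pic']
cv2.imwrite('pics/push.png',cv2.resize(a[200:300,230:350,::-1],(720,600),interpolation=2))
E
```

```text
side 0.82 1383 z 0.03307109103572796 [[0.503000020980835, 0.2280000001192093], [0.5170000195503235, 0.017000000923871994], [0.6790000200271606, 0.02800000086426735], [0.6650000214576721, 0.23899999260902405]] board [[-0.064, 0.08], [-0.062, -0.131], [0.1, -0.13], [0.099, 0.081]]
above: min z by x [(np.float64(0.2), 0.465), (np.float64(0.25), 0.425), (np.float64(0.3), 0.386), (np.float64(0.35), 0.321), (np.float64(0.4), 0.295), (np.float64(0.45), 0.275)]
rail 380 [[0.671999990940094, 0.36800000071525574], [0.6940000057220459, -0.04500000178813934], [0.7110000252723694, -0.04399999976158142], [0.6890000104904175, 0.36899998784065247]] [ 0.059 -0.998  0.693  0.176]
top 0.82 1673 z 0.03426439719731165 [[0.5149999856948853, 0.2240000069141388], [0.527999997138977, 0.017000000923871994], [0.6769999861717224, 0.026000000536441803], [0.6650000214576721, 0.2329999953508377]] board [[-0.052, 0.075], [-0.051, -0.132], [0.099, -0.132], [0.098, 0.076]]
above: min z by x [(np.float64(0.2), 0.505), (np.float64(0.25), 0.458), (np.float64(0.3), 0.419), (np.float64(0.35), 0.349), (np.float64(0.4), 0.358), (np.float64(0.45), 0.286)]
rail 438 [[0.6179999709129333, -0.035999998450279236], [0.7089999914169312, -0.05000000074505806], [0.7649999856948853, 0.32100000977516174], [0.6740000247955322, 0.33500000834465027]] [ 0.063 -0.998  0.69   0.172]
[0.50773246 0.12089767 0.00497643] [9.99523042e-01 3.08782474e-02 4.70426922e-04 1.13874888e-05] 0.04268501754000553
```

View pics/push.png

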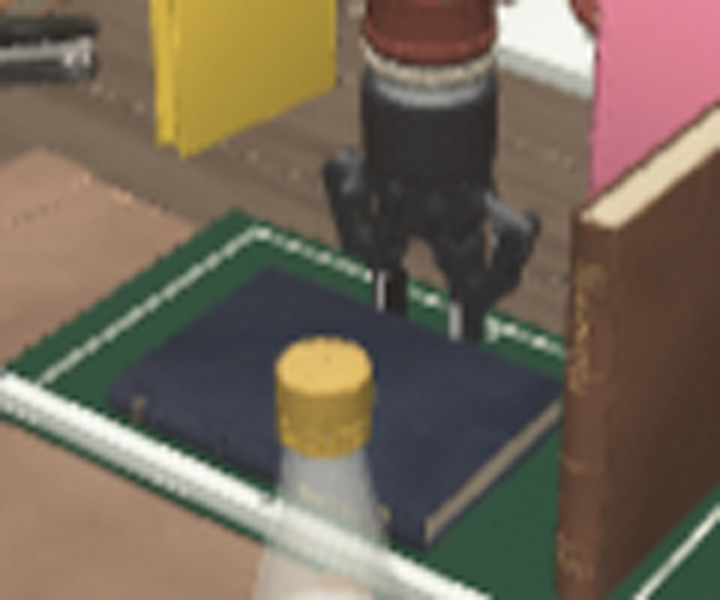

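The fingers are behind the fore-edge (crop 390,300 and 465,330). The book slid about 18 mm and is now parallel to the rail, with about 16 mm left.

Request:
play_rows(
  series=[
    [[0,0,0],[0.4,0,0],0.5],
    [[0,0,0],[0.8,0,0],0.5],
    [[0,0,0],[1.1,0,0],0.5],
    [[0,0,0],[1.3,0,0],0.5],
    [[0,0,0],[1.4,0,0],0.5],
    [[0,0,0],[1.5,0,0],0.5],
    [[0,0,0],[1.5,0,0],0.5],
  ],
)

```text
t: 10.3
tcp_pos: [0.5224, 0.1218, 0.0048]
ee_rot: [1.0, 0.031, -0.0, -0.0]
contact_force: [-2.7, -0.1, 0.1]
gripper_width: 0.0429
grasp_force: 1.3
```

Request:
play_rows(
  series=[
    [[0,0,0],[0.1,0,0],0.5],
    [[0,0,0],[0.2,0,0],0.5],
    [[0,0,0],[0.2,0,0],0.5],
  ],
)

```text
t: 10.55
tcp_pos: [0.524, 0.122, 0.0048]
ee_rot: [1.0, 0.031, -0.0, -0.0]
contact_force: [-4.5, -0.8, 1.2]
gripper_width: 0.0425
grasp_force: 2.1
```

Request:
play_rows(
  series=[
    [[0,0,0],[0.1,0,0],0.5],
    [[0,0,0],[0.2,0,0],0.5],
    [[0,0,0],[0.2,0,0],0.5],
  ],
)

```text
t: 10.8
tcp_pos: [0.5241, 0.122, 0.0046]
ee_rot: [1.0, 0.031, -0.003, 0.0]
contact_force: [-12.0, -0.6, 8.4]
gripper_width: 0.0424
grasp_force: 5.8
```

```bash
python3 meas.py | grep -v above
```

```text
side 0.88 1382 z 0.03297259836160234 [[0.5239999890327454, 0.23000000417232513], [0.5379999876022339, 0.017000000923871994], [0.6980000138282776, 0.02800000086426735], [0.6830000281333923, 0.2409999966621399]] board [[-0.043, 0.081], [-0.041, -0.133], [0.119, -0.131], [0.117, 0.082]]
rail 371 [[0.6700000166893005, 0.367000013589859], [0.6909999847412109, -0.04600000008940697], [0.7099999785423279, -0.04500000178813934], [0.6880000233650208, 0.36800000071525574]] [ 0.057 -0.998  0.693  0.165]
top 0.81 1572 z 0.034027370558491594 [[0.531000018119812, 0.22499999403953552], [0.5429999828338623, 0.017999999225139618], [0.6940000057220459, 0.02800000086426735], [0.6809999942779541, 0.23499999940395355]] board [[-0.036, 0.075], [-0.035, -0.132], [0.115, -0.131], [0.115, 0.076]]
rail 444 [[0.6380000114440918, -0.041999999433755875], [0.7089999914169312, -0.04899999871850014], [0.7459999918937683, 0.3269999921321869], [0.675000011920929, 0.33399999141693115]] [ 0.059 -0.998  0.692  0.135]
[0.52407679 0.12202247 0.00460686] [ 9.99516192e-01  3.09673012e-02 -2.89526467e-03  1.57486103e-04] 0.04266990041697053
```

The force rose with no further motion, and both ends of the spine measure 0.115 in the board frame: flush. I back off and go up.

Request:
play_rows(
  series=[
    [[0,0,0],[-0.5,0,0],0.5],
    [[0,0,0],[-2,0,0],0.5],
    [[0,0,0],[-5,0,0],0.5],
    [[0,0,0],[-6,0,-3],0.5],
    [[0,0,0],[-6,0,-7],0.5],
    [[0,0,0],[-6,0,-11],0.5],
    [[0,0,0],[-6,0,-15],0.5],
    [[0,0,0],[-6,0,-19],0.5],
    [[0,0,0],[-6,0,-20],0.5],
    [[0,0,0],[-6,0,-20],0.5],
  ],
)

```text
t: 11.83
tcp_pos: [0.4701, 0.1187, 0.2108]
ee_rot: [1.0, 0.031, 0.006, -0.0]
contact_force: [0.8, -1.1, -0.3]
gripper_width: 0.0423
grasp_force: 0.0
```

```bash
python3 meas.py | grep -v above; python3 - <<'E'
import numpy as np, cv2
a=np.load('side2.npz')['pic']
cv2.imwrite('pics/end.png',cv2.resize(a[150:330,200:400,::-1],(600,540),interpolation=2))
E
```

```text
side 0.89 1361 z 0.033104753760488714 [[0.5230000019073486, 0.22699999809265137], [0.5410000085830688, 0.01600000075995922], [0.7009999752044678, 0.029999999329447746], [0.6830000281333923, 0.2409999966621399]] board [[-0.044, 0.078], [-0.038, -0.134], [0.122, -0.13], [0.117, 0.082]]
side 0.63 106 z 0.03239036603003566 [[0.49300000071525574, 0.3230000138282776], [0.6430000066757202, 0.30799999833106995], [0.6449999809265137, 0.3269999921321869], [0.49399998784065247, 0.34200000762939453]] board [[-0.068, 0.175], [0.081, 0.152], [0.084, 0.17], [-0.065, 0.194]]
rail 376 [[0.6700000166893005, 0.367000013589859], [0.6930000185966492, -0.04699999839067459], [0.7120000123977661, -0.04600000008940697], [0.6890000104904175, 0.36800000071525574]] [ 0.056 -0.998  0.692  0.181]
top 0.91 1817 z 0.0338700232753843 [[0.5320000052452087, 0.22599999606609344], [0.5440000295639038, 0.01899999938905239], [0.6930000185966492, 0.027000000700354576], [0.6809999942779541, 0.23399999737739563]] board [[-0.034, 0.076], [-0.035, -0.132], [0.114, -0.132], [0.115, 0.076]]
rail 442 [[0.6150000095367432, -0.035999998450279236], [0.7110000252723694, -0.052000001072883606], [0.7720000147819519, 0.3179999887943268], [0.6759999990463257, 0.33399999141693115]] [ 0.07  -0.998  0.691  0.165]
[0.46543068 0.11824731 0.20240088] [ 9.99522841e-01  3.08438533e-02 -1.65339249e-03  1.14972603e-04] 0.042841687987756255
```

View pics/end.png

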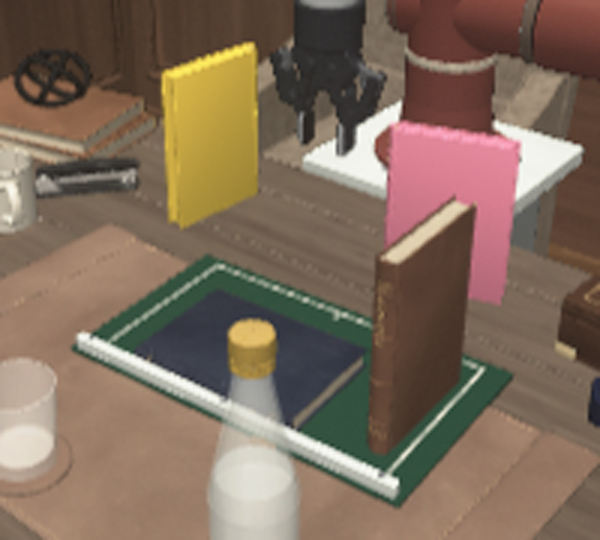

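The book lies with its spine along the rail (crop 145,350 to 300,420), the brown book is standing, and the arm is clear. I hand in.

```bash
python3 -c "
from h import *
print(workorder.hand_in())"
```

```text
the job is handed in; nothing more can be done
None
```

The blue book was pushed over and fell flat inside the frame, then slid until its spine measured flush to the rail; the brown book still stands, the hand is clear, and the job is handed in (no verdict was returned).

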